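Load the last jar and lock the pressure canner

ROBOT

A 6-joint arm with a two-finger parallel gripper is mounted at the origin on a cart in front of the work surface, level with it; the furniture and walls round the work are solid. World frame = base frame: x ahead of the robot, y to its left, z up, the work surface at z = 0. Lengths are in m, angles in rad, forces in N, time in s.
With the tool pointing down it reaches from about 0.375 to 0.975 m from the base axis. Payload 3.8 kg.
Tool frame: the origin (TCP) lies at the very end of the fingers, on their centre line; the grasp point (between the pads) lies 19 mm behind it; z points along the fingers, y is the line along which they close (so a half turn about z gives the same grasp; the last joint's range is limited). The gripper opens to 85 mm and grips with 20 to 120 N. Pads are 22 mm wide; open, the fingers measure 114 mm over their backs; the gripper's body (76 mm by 85 mm) begins 54 mm behind the grasp point. The pads swing forward as they close: fully open they stand 13 mm farther back than shut.
Start: joints at [1.163, 0.264, 1.604, -0, 1.274, -0.037], TCP at [0.245, 0.629, 0.231] pointing down, gripper open.
Joint ranges: [-2.63, 2.63], [-0.94, 2.18], [0.31, 2.57], [-1.31, 4.45], [0, 2.66], [-2.55, 2.55]. Speed limits (rad/s): [2.57, 2.57, 3.14, 3.14, 3.14, 3.14].

INTERFACE

Orientations are given as a rotation vector (axis times angle).
In Python, from workcell import * gives the robot as it stands.
- The arm moves only by the shell command python3 -m crank 'ROWS' [OPENING] [FORCE]. ROWS is JSON, a list that holds one entry, the list of rows, each a list of 6 numbers: the shift along the tool's x, y, z in cm, then the turn, a rotation vector about the tool's x, y, z in rad. In form: [[[dx, dy, dz, ax, ay, az], ...]]. A call has 1 to 8 rows; each row shifts and turns the commanded pose from where the row before left it, along the tool's axes as they then stand; what a row does not reach is not made up. A row lasts 1/12 s, in which the tool goes at most 41.7 mm and 7.16 degrees, less where a joint would pass 70% of its speed; a pose out of reach is approached as far as the arm can. A call with a gripper value outside its range is refused whole. OPENING is the finger opening in cm, from 0 to 8.54, set as the call begins (- or left out, the last holds). The fingers move at their own pace and stop on an object; FORCE is the grip in N (left out, the last holds). Time passes only in rows, so rows that do not move let the fingers close. It gives the time, the measured TCP pose, the force, the opening and the grip force at its end, in the units of the state.
- read_state(): the state, without advancing time (a new reading comes with each control period).
- read_camera(name): name is "side" or "top"; returns the picture (384x512x3 uint8, blue, green, red); there is no depth.
- camera_model(name): a dict with "camera_matrix" (3x3 intrinsics, pixels), "k1" (the pictures are not rectified: a ray, as slopes to the right and down, at radius r is drawn at 1 + k1 r^2 times it, then the intrinsics apply), "R" (3x3) and "t" (3): a world point X has camera coordinates R X + t. Camera axes: x right, y down, z forward; pixel columns grow to the right and rows downward; lengths in m; the calibration is good to about 2 mm. A picture is of the moment at which its call begins. camera_model takes no time and is no camera call.
- finish_job(): hands the job in; it is judged then, once.
The state is a dict: "time": time; "q": joint angles; "joint_vel": joint speeds; "joint_torque": joint torques, N m; "tool_pos": TCP position; "tcp_rot": TCP orientation; "wrist_force": force on the tool from outside, world axes, zero at the start; "torque": the same for the moment, N m; "width": opening from 0.0 (shut) to 1.0 (fully open); "grip_force": force on a finger pad.
Only numpy, scipy, OpenCV 4.12 (cv2) and the standard library are available. Lean on these libraries where they do the work, as an engineer would, in place of code of your own. Each camera call takes 0.05 s, during which the arm holds its last target. There are 200 camera calls.

TASK

Set the one jar of preserve that still stands on the stove gently upright into the empty place in the ring of jars in the pressure canner, clear of its neighbours, without shifting the six already there. Then put the lid on with its bar handle crossways to the canner's two side handles, so that its tabs drop through the notches and it sits fully down on the rim, and twist it clockwise (seen from above) a quarter turn to the stop, so that the bar lies in line with the side handles. Let go, and leave the spice tin and the biscuit cutter where they are.

Things in the scene. Friction and masses are not known exactly. Their poses are not given: they have to be found in the camera images.
- canner: Open steel pressure canner (round pot), heavy, does not move; 206 mm across outside, 200 mm inside. Origin: centre of its underside, on the stove; z up. Two black side handles on its +y and -y sides, 74 mm wide, reaching 150 mm from the axis, their top 80 mm above the stove.
- canner_rim (a point): Centre of the canner's mouth, level with the rim's top, 112 mm above the stove, axes as the canner's. A flange (radius 111 mm, 7 mm thick, top level with the rim) runs round the rim, broken by two notches 50 degrees wide centred on the canner's +x and -x sides, half-way between the side handles.
- notch (a point): Middle of the notch on the canner's +x side, at the rim's top, 107 mm from the axis; the other is opposite. Stops under the flange: a lid in the notches cannot turn anticlockwise; turned clockwise (from above) its tabs slide under the flange and meet a stop a quarter turn on (within 7 degrees).
- rack: Flat perforated steel plate lying in the canner, turned anyhow. Origin on the canner's axis, level with the canner's underside; the upper face, on which jars stand, is 18 mm above it. Seven jar places in a hexagonal pattern 70 mm apart: one in the middle, six round it; the one on its +x side is empty.
- gap (a point): Point on the rack's upper face at the centre of the empty jar place, 70 mm from the canner's axis; x points outward from the axis. Beside a jar here about 25 mm are free for a finger on either side along the ring (+y and -y), less inward, and only 5 mm outward to the wall.
- last_jar_mid (a point): Small closed glass jar of dark red preserve with a steel lid, 50 mm diameter, 78 mm tall, 0.1 to 0.2 kg, standing on the stove in front of the canner, like the six in it. This point: on its axis, half-way up (39 mm). A spice tin of nearly its size and a biscuit cutter stand in a row with it in any order.
- lid: Domed steel canner lid, 236 mm diameter, 0.4 to 0.65 kg, lying right way up on the stove left of the canner. Origin: centre of its skirt's lower edge, z up. Fully down on the rim its origin is 92 mm above the stove; with the tabs on the flange instead of in the notches, 15 mm higher. It turns with light friction, no spring.
- lid_tab (a point): Middle of one of the two tabs inside the lid's skirt, at its +x side, 8 mm above the skirt's lower edge; the other is opposite, at -x: under the two ends of the bar handle. Tabs are 38 degrees wide and enter the notches with 6 degrees of play each way and 3 mm sideways, either way round.
- lid_bar (a point): Centre of the lid's black bar handle, on the lid's axis, 66 mm above the skirt's lower edge. The bar runs along the lid's x: 124 mm long, 22 mm wide (y), 20 mm high, on two posts 42 mm either side of the centre; 22 mm of air under it. A weight 24 mm wide, up to 60 mm height, stands on the lid 66 mm to the +y side.
- lid_seat (a point): Point on the lid's axis on the underside of its plate, 20 mm above the skirt's lower edge; it meets point canner_rim when the lid is fully down. On the way to the canner keep to the front: the stovepipe, 170 mm thick, on a foot 270 mm wide and 140 mm high, rises behind the space between lid and canner (its axis 0.79 m ahead of the robot and 0.09 m to the left).
- spice_tin: Bystander: tin with paper label, 49 mm diameter, 72 mm tall, origin at the centre of its underside.
- cutter: Bystander: round tin biscuit cutter with a bow on top, 56 mm diameter, 50 mm tall, origin at the centre of its underside.
- packed_jar_0_mid (a point): Jar already standing in the middle of the canner, like the last jar (50 x 78 mm); point on its axis half-way up.
- packed_jar_1_mid (a point): Jar already standing in the ring of the canner, like the last jar (50 x 78 mm); point on its axis half-way up.
- packed_jar_2_mid (a point): Jar already standing in the ring of the canner, like the last jar (50 x 78 mm); point on its axis half-way up.
- packed_jar_3_mid (a point): Jar already standing in the ring of the canner, like the last jar (50 x 78 mm); point on its axis half-way up.
- packed_jar_4_mid (a point): Jar already standing in the ring of the canner, like the last jar (50 x 78 mm); point on its axis half-way up.
- packed_jar_5_mid (a point): Jar already standing in the ring of the canner, like the last jar (50 x 78 mm); point on its axis half-way up.

How it is judged:
On the way, in this order (a step that is already met when the one before it is completed fails the run):
1. the last jar stands upright on the rack in the empty place, let go (horizontal distance between last_jar_mid and gap below 0.015 m and z of last_jar_mid in the frame of gap between 0.036 and 0.042 m and angle between last_jar_mid's own z axis and vertical below 0.1 rad and contact force between the fingers and last_jar below 0.3 N), for 0.2 s.
2. the lid lies fully down on the rim (horizontal distance between lid_seat and canner_rim below 0.006 m and z of lid_seat in the frame of canner_rim below 0.004 m and angle between lid's own z axis and vertical below 0.04 rad), for 0.1 s.
At the end, for the whole second after the job is handed in: Last jar upright on the rack within 15 mm of the empty place; the six others upright, within 15 mm of where they were; lid level, fully down (4 mm) and centred (6 mm) on the rim, its bar in line with the side handles within 0.2 rad, at rest; all upright means within 0.1 rad (all of step 2 and horizontal distance between last_jar_mid and gap below 0.015 m and z of last_jar_mid in the frame of gap between 0.036 and 0.042 m and angle between each of last_jar_mid, packed_jar_0_mid, packed_jar_1_mid, packed_jar_2_mid, packed_jar_3_mid, packed_jar_4_mid, packed_jar_5_mid's own z axis and vertical below 0.1 rad and distance of each of packed_jar_0_mid, packed_jar_1_mid, packed_jar_2_mid, packed_jar_3_mid, packed_jar_4_mid, packed_jar_5_mid from where it was at the start of the episode below 0.015 m and angle between the x axis of lid and the y axis of canner, either way round below 0.2 rad and linear speed of lid below 0.02 m/s and angular speed of lid below 0.1 rad/s); the robot touches nothing.
It fails at once if the spice tin or the biscuit cutter is moved more than 30 mm (distance of any of spice_tin, cutter from where it was at the start of the episode above 0.03 m).
It fails at once if the glass jar drops or is driven down into its place (over 0.35 m/s within 40 mm of the rack) (linear speed of last_jar above 0.35 m/s and horizontal distance between last_jar_mid and gap below 0.03 m and z of last_jar_mid in the frame of gap below 0.079 m).
It also fails if it takes over 64 s, if anything falls off the work surface, if the arm or the gripper's body presses on something with over 40 N, if the wrist force passes 120 N, or if a joint passes its speed limit or range.

## Working session

There is one attempt and no reset: what is moved stays moved. The work goes in short steps, Python scripts to look and compute and a shell command to move; the robot and the scene stay as the last step left them, time stands still between calls to the robot, and variables do not carry over. Pictures are saved under pics/ and viewed, at most 10 in all, crops included, and the job is handed in when it is done.

```bash
ls; mkdir -p pics
cat > h.py <<'E'
from workcell import *
import numpy as np, cv2
from scipy.spatial.transform import Rotation as Ro
def cam(n):
    m=camera_model(n); return [np.array(m[k],float) for k in("camera_matrix","R","t")]+[float(m["k1"])]
def ray(n,u,v):
    K,R,t,k1=cam(n)
    p=cv2.undistortPoints(np.array([[[u,v]]],float),K,np.array([k1,0,0,0.]))[0,0]
    return -R.T@t, R.T@np.array([p[0],p[1],1])
def onz(n,u,v,z):
    o,d=ray(n,u,v); return o+d*(z-o[2])/d[2]
def px(n,X):
    K,R,t,k1=cam(n)
    return cv2.projectPoints(np.atleast_2d(np.array(X,float)),cv2.Rodrigues(R)[0],t,K,np.array([k1,0,0,0.]))[0][:,0]
def snap(n,f):
    im=np.array(read_camera(n)); cv2.imwrite('pics/'+f,im); return im
E
python3 - <<'E'
from h import *
for n in("top","side"):
    im=snap(n,n+'0.png'); K,R,t,k=cam(n); print(n,K.round(1).tolist(),k,(-R.T@t).round(3),R.round(2).tolist())
a=cv2.imread('pics/top0.png');cv2.imwrite('pics/a.png',cv2.resize(a,(800,600)))
a=cv2.imread('pics/side0.png');cv2.imwrite('pics/b.png',cv2.resize(a,(800,600)))
s=read_state();print(s)
E
```

```text
pics
top [[455.3, 0.0, 265.1], [0.0, 455.3, 188.2], [0.0, 0.0, 1.0]] -0.08129007680432558 [0.361 0.019 1.237] [[-0.01, -1.0, 0.01], [-0.99, 0.01, -0.17], [0.17, -0.01, -0.99]]
side [[354.0, 0.0, 257.2], [0.0, 354.0, 187.6], [0.0, 0.0, 1.0]] -0.08402603406976307 [ 0.091 -0.644  0.434] [[0.82, -0.57, 0.01], [-0.22, -0.32, -0.92], [0.53, 0.75, -0.39]]
{'time': 0.1, 'q': array([ 1.16312610e+00,  2.64700062e-01,  1.60528896e+00,  6.43174100e-06,
        1.27372571e+00, -3.68752394e-02]), 'joint_vel': array([-0.0001537 , -0.00245155, -0.00367725, -0.00112442,  0.00014341,
       -0.00192309]), 'joint_torque': array([-3.35545906e-05, -5.16706502e+01, -3.68591952e+01, -1.18485145e-04,
        6.30967668e-03, -9.93173501e-06]), 'tool_pos': array([0.24429915, 0.62849461, 0.23004373]), 'tcp_rot': array([-0.57902776, -3.08728747,  0.00324873]), 'wrist_force': array([0.34956374, 0.28587985, 0.24988782]), 'torque': array([-0.05984912,  0.00644914,  0.0261361 ]), 'grip_force': 0.0, 'width': 0.995955572823604}
```

View pics/a.png

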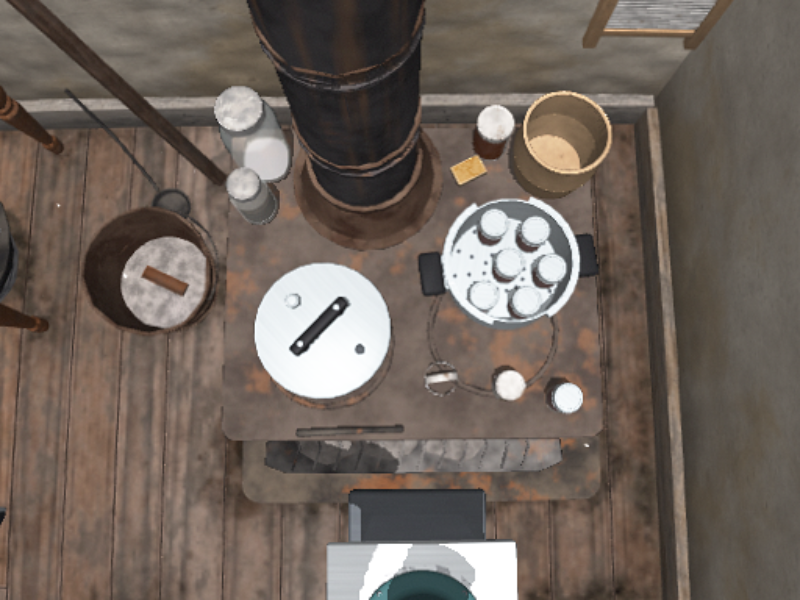

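View pics/b.png

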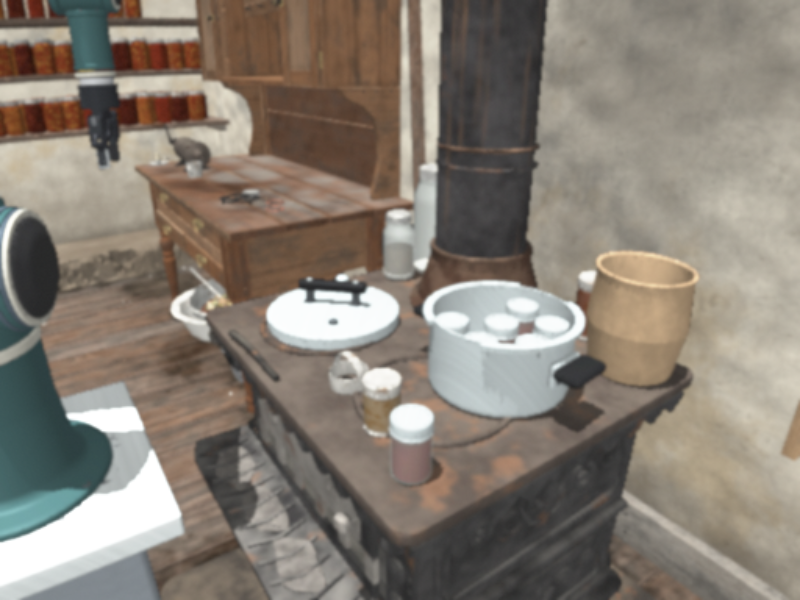

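Top view: the last jar is the right-hand one at (567,398) in the 800-px picture. The tin is at (509,385), the cutter at (441,377), the gap in the ring at about (468,258), the lid at (322,330) and its bar runs from (297,348) to (343,304). The side view agrees: dark red contents at (411,450).

Run:
```python
from h import *
im=cv2.imread('pics/top0.png'); g=cv2.cvtColor(im,cv2.COLOR_BGR2GRAY)
s=512/800
# bar: dark
r=np.zeros_like(g); cv2.circle(r,(int(322*s),int(328*s)),34,255,-1)
m=((g<75)&(r>0)).astype(np.uint8)
n,l,st,c=cv2.connectedComponentsWithStats(m); i=1+np.argmax(st[1:,4])
cnt=np.argwhere(l==i)[:,::-1].astype(np.float32); rr=cv2.minAreaRect(cnt); print('bar',st[i],rr)
P=np.array([onz('top',u,v,.076) for u,v in cnt]); ce=P.mean(0); w,V=np.linalg.eigh(np.cov((P-ce)[:,:2].T)); d=V[:,1]
e=(P-ce)[:,:2]@V; print('bar c',ce.round(4),'ang',np.arctan2(d[1],d[0]).round(3),'ext',np.ptp(e,axis=0))
# tops
bl=cv2.resize(im,None,fx=4,fy=4,interpolation=cv2.INTER_CUBIC); h=cv2.cvtColor(bl,cv2.COLOR_BGR2HSV)
gb=cv2.GaussianBlur(cv2.cvtColor(bl,cv2.COLOR_BGR2GRAY),(5,5),0)
for nm,(x0,y0,x1,y1) in dict(can=(420,180,600,340),row=(410,340,600,425)).items():
    a=gb[int(y0*s*4):int(y1*s*4),int(x0*s*4):int(x1*s*4)]
    C=cv2.HoughCircles(a,cv2.HOUGH_GRADIENT_ALT if 0 else cv2.HOUGH_GRADIENT,1.,40,param1=120,param2=18,minRadius=33,maxRadius=48)
    for u,v,R in C[0]:
        u,v=(u+int(x0*s*4)+.5)/4-.5,(v+int(y0*s*4)+.5)/4-.5
        print(nm,(u/s).round(),(v/s).round(),'r',R/4,onz('top',u,v,.096 if nm=='can' else .078).round(4))
# canner outer rim
a=gb[int(180*s*4):int(340*s*4),int(420*s*4):int(600*s*4)]
C=cv2.HoughCircles(a,cv2.HOUGH_GRADIENT,1.,10,param1=120,param2=20,minRadius=165,maxRadius=190)
for u,v,R in C[0][:5]:
    u,v=(u+int(420*s*4)+.5)/4-.5,(v+int(180*s*4)+.5)/4-.5
    print('rim',u,v,R/4,onz('top',u,v,.112).round(4),(onz('top',u+R/4,v,.112)-onz('top',u,v,.112))[1])
# handles
r=np.zeros_like(g); cv2.circle(r,(int(509*s),int(262*s)),66,255,-1)
m=((g<60)&(r>0)).astype(np.uint8); n,l,st,c=cv2.connectedComponentsWithStats(m)
for i in range(1,n):
    if st[i,4]>60: print('hand',st[i],c[i],onz('top',*c[i],.08).round(4))
cv2.imwrite('pics/c.png',cv2.resize(im[110:280,260:400],None,fx=4.2,fy=3.5,interpolation=cv2.INTER_CUBIC)[:600])
```

```text
bar [186 190  37  37 301] ((204.5000457763672, 208.50003051757812), (8.485280990600586, 46.66904067993164), 45.0)
bar c [0.5084 0.1638 0.076 ] ang 2.367 ext [0.02210611 0.11946226]
can 552.0 268.0 r 8.975 [ 0.5981 -0.22    0.096 ]
can 535.0 229.0 r 8.775 [ 0.6633 -0.1948  0.096 ]
can 494.0 224.0 r 9.925 [ 0.6723 -0.1266  0.096 ]
can 484.0 294.0 r 9.05 [ 0.5554 -0.1066  0.096 ]
can 510.0 261.0 r 8.775 [ 0.6091 -0.1512  0.096 ]
can 526.0 300.0 r 9.0 [ 0.5451 -0.176   0.096 ]
row 510.0 384.0 r 9.3 [ 0.4087 -0.1474  0.078 ]
row 567.0 398.0 r 9.8 [ 0.386  -0.2399  0.078 ]
rim 327.25 167.25 43.125 [ 0.6056 -0.1514  0.112 ] -0.11033968025915408
rim 324.25 166.0 41.475 [ 0.6089 -0.1438  0.112 ] -0.10607270658635631
rim 325.0 168.75 45.825 [ 0.6018 -0.1455  0.112 ] -0.1171549769053434
rim 328.5 169.5 42.375 [ 0.5998 -0.1543  0.112 ] -0.10834559063940213
rim 326.0 171.25 42.95 [ 0.5953 -0.1478  0.112 ] -0.1096809575345471
hand [368 149  16  29 292] [375.95205479 163.6130137 ] [ 0.6215 -0.285   0.08  ]
hand [268 161  17  29 322] [275.76397516 173.88819876] [ 0.596  -0.0216  0.08  ]
hand [382 175   9  19  69] [385.92753623 183.34782609] [ 0.5687 -0.3085  0.08  ]
```

View pics/c.png

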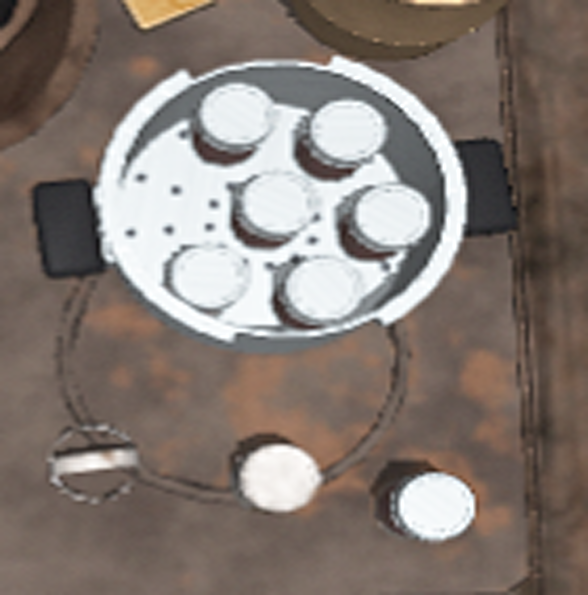

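Estimates, all consistent with the given sizes:
- Canner axis (0.609,-0.151), rotation about 0.097 rad.
- Gap (0.620,-0.082), direction 81°.
- Last jar (0.386,-0.240).
- Lid (0.508,0.164), bar at 135.6°.

I'll close along the ring tangent, with tool y at -9°.

```bash
cat >> h.py <<'E'
def to(x,y,z,phi):
    s=read_state(); R=Ro.from_rotvec(s['tcp_rot']).as_matrix(); p=s['tool_pos']
    f=np.degrees(np.arctan2(R[1,1],R[0,1])); d=R.T@(np.array([x,y,z])-p)*100
    print('t',round(s['time'],2),'pos',p.round(4),'phi',f.round(2),'tilt',np.degrees(np.arccos(-R[2,2])).round(2),'dtool cm',d.round(2),'az',np.radians((f-phi+180)%360-180).round(4),
     'F',s['wrist_force'].round(1),'w',round(s['width']*8.54,2),'gf',round(s['grip_force'],1),'q',s['q'].round(2))
E
python3 -m crank '[[[0,0,0,0,0,0.12],[0,0,0,0,0,0.12],[0,0,0,0,0,0.12],[0,0,0,0,0,0.12],[0,0,0,0,0,0.12],[0,0,0,0,0,0.12],[0,0,0,0,0,0.12],[0,0,0,0,0,0.12]]]' 8.5
python3 -m crank '[[[0,0,0,0,0,0.12],[0,0,0,0,0,0.12],[0,0,0,0,0,0.12],[0,0,0,0,0,0.04],[-2.6,2,0,0,0,0],[-2.6,2,0,0,0,0],[-2.6,2,0,0,0,0],[-2.6,2,0,0,0,0]]]'
python3 -c "from h import *;to(.5,.16,.23,-9)"
```

```text
time: 0.77
tool_pos: [0.2444, 0.6287, 0.2305]
tcp_rot: [1.947, 2.465, -0.002]
wrist_force: [0.4, -0.3, 1.1]
width: 0.996
grip_force: 0.0
time: 1.43
tool_pos: [0.307, 0.5122, 0.2304]
tcp_rot: [2.391, 2.038, -0.002]
wrist_force: [-0.1, -0.2, -0.2]
width: 0.994
grip_force: 0.0
t 1.43 pos [0.307  0.5122 0.2304] phi -9.12 tilt 0.08 dtool cm [-31.72  24.63   0.07] az -0.002 F [-0.1 -0.2 -0.2] w 8.49 gf 0.0 q [ 0.99  0.12  1.78 -0.    1.25  1.15]
```

```bash
python3 -m crank '[[[-3,2.3,0,0,0,0],[-3,2.3,0,0,0,0],[-3,2.3,0,0,0,0],[-3,2.3,0,0,0,0],[-3,2.3,0,0,0,0],[-3,2.3,0,0,0,0],[-3,2.3,0,0,0,0],[-3,2.3,0,0,0,0]]]' >/dev/null
python3 -m crank '[[[-3,0,0,0,0,0],[-3,0,0,0,0,0],[-3,0,0,0,0,0],[-3,0,0,0,0,0],[-3,0,0,0,0,0],[-3,0,0,0,0,0],[-3,0,0,0,0,0],[-3,0,0,0,0,0]]]' >/dev/null
python3 -c "from h import *;to(.386,-.24,.14,-9)"
```

```text
t 2.77 pos [0.4113 0.0093 0.2309] phi -9.15 tilt 0.02 dtool cm [-25.01   1.47   9.1 ] az -0.0026 F [ 1.  -1.2 -0.1] w 8.47 gf 0.0 q [-0.04 -0.26  2.13 -0.    1.27  0.12]
```

```bash
python3 -m crank '[[[-3.2,0.2,0.5,0,0,0],[-3.2,0.2,1,0,0,0],[-3.2,0.2,1.2,0,0,0],[-3.2,0.2,1.2,0,0,0],[-3.2,0.2,1.2,0,0,0],[-3.2,0.2,1.2,0,0,0],[-3.2,0.2,1.2,0,0,0],[0,0,0,0,0,0]]]' >/dev/null
python3 -m crank '[[[0,0,0,0,0,0],[0,0,0,0,0,0]]]' >/dev/null
python3 - <<'E'
from h import *
to(.386,-.24,.14,-9)
im=snap('side','side1.png');print(px('side',[[.386,-.24,0],[.386,-.24,.078],read_state()['tool_pos']]))
cv2.imwrite('pics/d.png',cv2.resize(im[150:330,150:390],None,fx=3,fy=3))
# red contents / jar extent
h=cv2.cvtColor(im,cv2.COLOR_BGR2HSV); m=im[225:315,240:285].astype(int)
E
```

```text
t 3.6 pos [ 0.3899 -0.2125  0.156 ] phi -9.23 tilt 0.08 dtool cm [-2.78  0.05  1.6 ] az -0.0039 F [ 0.2 -0.7 -0. ] w 8.5 gf 0.0 q [-0.56 -0.12  2.16  0.    1.1  -0.39]
[[260.56625051 301.48158515]
 [261.03677064 265.57345672]
 [253.954445   217.74278405]]
```

View pics/d.png

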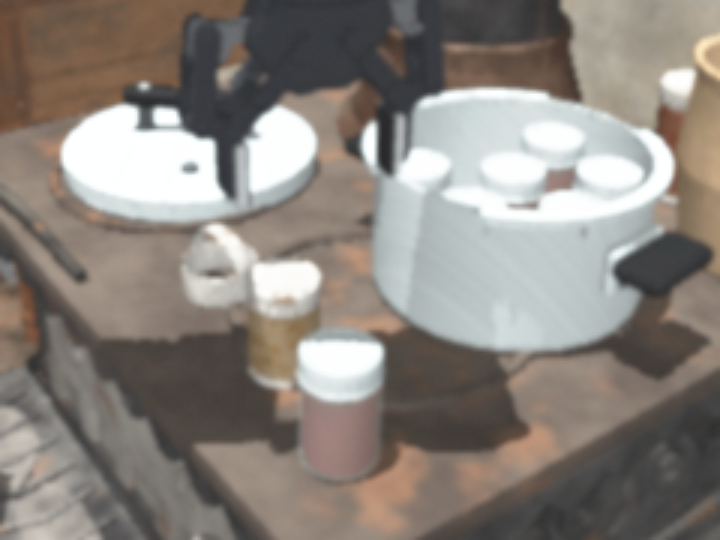

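Fingers are open and clear above the row. The jar is at crop (341,405), about 2.7 px right of my projection, so I'll check the position with blobs in both views.

Run:
```python
from h import *
def blob(im,x0,y0,x1,y1,th):
    g=cv2.cvtColor(im,cv2.COLOR_BGR2GRAY); m=np.zeros_like(g); m[y0:y1,x0:x1]=(g[y0:y1,x0:x1]>th)*1
    n,l,st,c=cv2.connectedComponentsWithStats(m); i=1+np.argmax(st[1:,4]); k=(l==i).astype(np.uint8)
    (u,v),r=cv2.minEnclosingCircle(cv2.findContours(k,0,2)[0][0]); return st[i],c[i],(u,v,r)
im=cv2.imread('pics/top0.png')
for th in(150,180,200):
    st,c,mc=blob(im,345,236,382,270,th); print('lastjar',th,st,c,mc,onz('top',*c,.078).round(4))
    st,c,mc=blob(im,308,230,342,262,th); print('tin',th,st,onz('top',*c,.072).round(4))
# centre jar & others by blob at 96mm
s=.64
for (u,v) in [(552,268),(535,231),(494,224),(484,294),(510,263),(526,300)]:
    u,v=int(u*s),int(v*s); print('jar',[onz('top',*blob(im,u-11,v-11,u+12,v+12,th)[1],.096).round(4)[:2] for th in (215,)])
im=cv2.imread('pics/side0.png')
for th in(160,190):
    st,c,mc=blob(im,240,250,290,290,th); print('side lid',th,st,c)
    o,d=ray('side',st[0]+st[2]/2-.5,c[1]); 
    X=onz('side',st[0]+st[2]/2-.5,c[1],.07); print(X.round(4), d.round(3))
```

```text
lastjar 150 [355 245  18  19 275] [363.45818182 254.09454545] (363.19049072265625, 254.11904907226562, 9.436748504638672) [ 0.387  -0.2418  0.078 ]
tin 150 [317 237  20  19 287] [ 0.4088 -0.1483  0.072 ]
lastjar 180 [355 245  18  19 268] [363.48134328 254.15671642] (363.19232177734375, 254.1923065185547, 9.368461608886719) [ 0.3868 -0.2418  0.078 ]
tin 180 [318 237  18  19 270] [ 0.4089 -0.1487  0.072 ]
lastjar 200 [355 245  18  19 257] [363.55642023 254.19455253] (363.59344482421875, 254.0607452392578, 9.080270767211914) [ 0.3868 -0.242   0.078 ]
tin 200 [318 237  18  19 252] [ 0.4089 -0.1484  0.072 ]
jar [array([ 0.6023, -0.218 ])]
jar [array([ 0.6612, -0.1971])]
jar [array([ 0.672 , -0.1321])]
jar [array([ 0.5576, -0.1084])]
jar [array([ 0.6103, -0.1537])]
jar [array([ 0.5488, -0.1771])]
side lid 160 [249 258  29  26 625] [262.656 270.248]
[ 0.3875 -0.2438  0.07  ] [ 0.493  0.667 -0.606]
side lid 190 [250 258  28  26 538] [262.24349442 269.68215613]
[ 0.3891 -0.243   0.07  ] [ 0.495  0.667 -0.604]
```

```bash
python3 -m crank '[[[-1.5,0,0,0,0,0],[-1.5,0.1,0.6,0,0,0],[0,0,2,0,0,0],[0,0,2,0,0,0],[0,0,2,0,0,0],[0,0,2,0,0,0],[0,0,2,0,0,0],[0,0,0,0,0,0]]]' >/dev/null
python3 -c "from h import *;to(.3875,-.2425,.036,-9)"
```

```text
t 4.32 pos [ 0.3844 -0.2395  0.0473] phi -9.03 tilt 0.37 dtool cm [-0.26  0.36  1.12] az -0.0006 F [-0.7  0.6 -0.4] w 8.48 gf 0.0 q [-0.61  0.05  2.23  0.    0.87 -0.45]
```

```bash
python3 -m crank '[[[-0.25,0.35,0.5,0,0,0],[0,0,0.5,0,0,0],[0,0,0,0,0,0]]]' >/dev/null
python3 -m crank '[[[0,0,0,0,0,0],[0,0,0,0,0,0],[0,0,0,0,0,0],[0,0,0,0,0,0],[0,0,0,0,0,0],[0,0,0,0,0,0],[0,0,0,0,0,0],[0,0,0,0,0,0]]]' 3 30
python3 -c "from h import *;to(.3875,-.2425,.036,-9)"
```

```text
time: 5.23
tool_pos: [0.39, -0.2461, 0.0411]
tcp_rot: [2.391, 2.036, 0.0]
wrist_force: [-1.1, 0.8, 5.5]
width: 0.581
grip_force: 31.3
t 5.23 pos [ 0.39   -0.2461  0.0411] phi -9.17 tilt 0.06 dtool cm [ 0.31 -0.31  0.51] az -0.003 F [-1.1  0.8  5.5] w 4.96 gf 31.3 q [-0.62  0.07  2.22 -0.    0.85 -0.46]
```

```bash
python3 -m crank '[[[0,0,-0.5,0,0,0],[0,0,-1.5,0,0,0],[0,0,-2.5,0,0,0],[0,0,-2.5,0,0,0],[0,0,-2.5,0,0,0],[0,0,-2.5,0,0,0],[0,0,-2,0,0,0],[0,0,0,0,0,0]]]' >/dev/null
python3 -m crank '[[[1.4,1.5,0,0,0,0],[2.5,2.6,0,0,0,0],[2.5,2.6,0,0,0,0],[2.5,2.6,0,0,0,0],[2.5,2.6,0,0,0,0],[2.5,2.6,0,0,0,0],[2.5,2.6,0,0,0,0],[1.5,1.6,0,0,0,0]]]' >/dev/null
python3 -m crank '[[[0,0,0,0,0,0],[0,0,0,0,0,0],[0,0,0,0,0,0]]]' >/dev/null
python3 -c "from h import *;to(.6205,-.0875,.18,-9)"
```

```text
t 6.82 pos [ 0.6013 -0.0987  0.1786] phi -9.15 tilt 0.18 dtool cm [ 1.42  1.72 -0.14] az -0.0026 F [ 0.5 -0.4 -1.3] w 4.92 gf 31.7 q [-0.2   0.18  1.8  -0.    1.16 -0.04]
```

```bash
python3 -m crank '[[[0.7,0.85,0,0,0,0],[0.7,0.85,0,0,0,0],[0,0,0,0,0,0],[0,0,0,0,0,0],[0,0,0,0,0,0]]]' >/dev/null
python3 - <<'E'
from h import *
to(.6205,-.0875,.18,-9)
p=read_state()['tool_pos']; a=snap('top','top2.png'); b=snap('side','side2.png')
jb=np.array([p[0],p[1]+.0035,p[2]-.041]); print('pred jar bottom side',px('side',[jb,jb+[0,0,.078]]),'gap top',px('top',[[.621,-.084,.018]]))
A=cv2.resize(a[110:230,250:400],None,fx=3,fy=3); B=cv2.resize(b[120:280,230:400],None,fx=3,fy=3)
H=max(A.shape[0],B.shape[0]); o=np.zeros((H,A.shape[1]+B.shape[1],3),np.uint8); o[:A.shape[0],:A.shape[1]]=A;o[:B.shape[0],A.shape[1]:]=B
print(o.shape,A.shape); cv2.imwrite('pics/e.png',cv2.resize(o,None,fx=.8,fy=.8))
E
```

```text
t 7.23 pos [ 0.6216 -0.0878  0.1804] phi -9.17 tilt 0.01 dtool cm [ 0.01 -0.11  0.04] az -0.003 F [-0.7  0.2 -1.4] w 4.92 gf 31.8 q [-0.18  0.21  1.76 -0.    1.17 -0.02]
pred jar bottom side [[304.85996869 176.43194504]
 [306.85017285 143.80782306]] gap top [[297.65943227 169.26919897]]
(480, 960, 3) (360, 450, 3)
```

View pics/e.png

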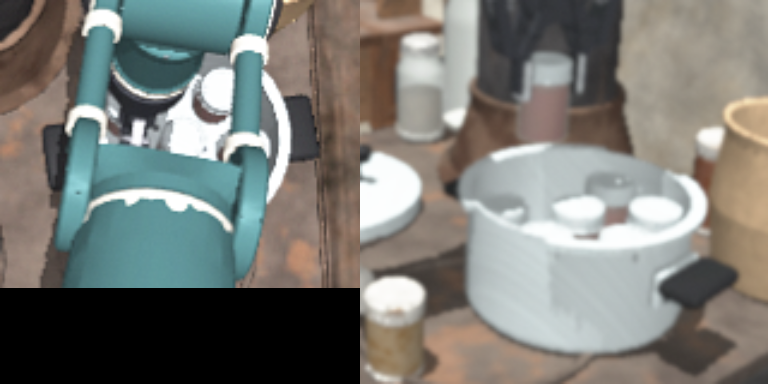

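The jar hangs upright between the fingers, at about (545,95) in the side crop. The arm hides the gap in the top view. I'll check the side-view bias against the canner.

Run:
```python
from h import *
print('canner pred',px('side',[[.6097,-.153,.112],[.6097,-.153,.03],[.6097,-.153,.06]]))
b=cv2.imread('pics/side2.png').astype(int)
def edges(im,row,x0,x1):
    g=im[row,x0:x1].sum(1)/3.; d=np.diff(cv2.GaussianBlur(g[None],(3,1),0)[0]); return x0+np.argmax(d[:len(d)//2]),x0+len(d)//2+np.argmin(d[len(d)//2:])
a=cv2.imread('pics/side0.png').astype(int)
for r in range(225,245,4): print('can',r,edges(a,r,255,400))
for r in range(155,175,3): print('jar',r, b[r,290:325].sum(1)//3)
pr=px('side',[[.6216,-.0843,.14+.02],[.6216,-.0843,.14+.06]]);print(pr)
R=cam('side')[1]
# silhouettes of canner body predicted
c,s=np.cos,np.sin
for z in(.03,.06):
    q=px('side',[[.6097+.103*c(t),-.153+.103*s(t),z] for t in np.linspace(0,6.28,200)]); print('canpred',z,q[:,0].min(),q[:,0].max(),q[:,1].mean())
q=px('side',[[.6216+.025*c(t),-.0843+.025*s(t),.16] for t in np.linspace(0,6.28,200)]); print('jarpred',q[:,0].min(),q[:,0].max(),q[:,1].mean())
```

```text
canner pred [[321.27025603 198.65035547]
 [318.43422009 231.39467728]
 [319.45502238 219.73508518]]
can 225 (np.int64(274), np.int64(370))
can 229 (np.int64(274), np.int64(367))
can 233 (np.int64(274), np.int64(360))
can 237 (np.int64(274), np.int64(355))
can 241 (np.int64(274), np.int64(354))
jar 155 [ 68  64  57  53  50  51  61  87 130 161 164 148 144 151 155 160 166 175
 176 168 161 157 151 147 142 132 115  89  63  75 124 152 140  97  63]
jar 158 [ 65  63  62  68  74  73  77 105 146 169 160 135 125 128 131 132 131 131
 129 128 127 123 122 118 114 110 103  88  67  72  98 113 100  73  58]
jar 161 [ 65  64  64  69  85 106 126 143 156 160 146 129 126 129 130 131 131 130
 129 128 126 123 120 116 112 108 102  89  74  66  65  62  60  58  57]
jar 164 [ 94  97  98 103 110 119 121 116 116 120 124 126 128 129 130 131 130 130
 129 126 125 122 118 114 110 107 102  93  82  78  78  80  80  83  84]
jar 167 [ 65  66  70  73  83 100 111 114 117 121 123 126 127 127 130 130 130 130
 128 126 122 119 116 112 109 107 105 100  94  92  92  93  92  88  85]
jar 170 [ 71  72  78  83  94 107 116 115 117 122 124 126 127 128 128 128 128 128
 126 125 121 119 115 111 107 105  96  83  76  72  75  75  75  74  75]
jar 173 [ 80  83  88  93 101 112 115 115 119 121 125 126 127 128 128 128 128 127
 125 123 120 117 112 110 106 104  95  84  79  79  79  80  80  80  81]
[[305.37056079 168.0271108 ]
 [306.39194866 151.27351538]]
canpred 0.03 273.1617054211246 364.82356657317814 232.6273451738245
canpred 0.06 273.4886101387423 366.6048541891747 220.94521082977255
jarpred 294.43279930003274 316.3613074338301 168.0712630270616
```

```bash
python3 -m crank '[[[-0.05,-0.05,1,0,0,0],[0,0,1.6,0,0,0],[0,0,1.6,0,0,0],[0,0,1.6,0,0,0],[0,0,1.6,0,0,0],[0,0,1.2,0,0,0],[0,0,0.8,0,0,0],[0,0,0,0,0,0]]]'
python3 -m crank '[[[0,0,0.5,0,0,0],[0,0,0.5,0,0,0],[0,0,0.4,0,0,0],[0,0,0.3,0,0,0],[0,0,0.2,0,0,0],[0,0,0,0,0,0],[0,0,0,0,0,0]]]'
python3 -c "from h import *;to(.6205,-.0885,.059,-9)"
```

```text
time: 8.0
tool_pos: [0.6192, -0.0878, 0.0836]
tcp_rot: [-2.389, -2.034, 0.004]
wrist_force: [-0.8, -0.1, -1.5]
width: 0.574
grip_force: 31.8
time: 8.58
tool_pos: [0.6212, -0.088, 0.0673]
tcp_rot: [2.392, 2.037, 0.0]
wrist_force: [0.3, -0.8, -1.3]
width: 0.58
grip_force: 31.8
t 8.58 pos [ 0.6212 -0.088   0.0673] phi -9.17 tilt 0.0 dtool cm [-0.06 -0.06  0.83] az -0.003 F [ 0.3 -0.8 -1.3] w 4.96 gf 31.8 q [-0.18  0.32  1.85  0.    0.97 -0.02]
```

```bash
python3 -m crank '[[[0,0,0.25,0,0,0],[0,0,0.25,0,0,0],[0,0,0.15,0,0,0],[0,0,0,0,0,0],[0,0,0,0,0,0]]]'
python3 -m crank '[[[0,0,0.1,0,0,0],[0,0,0.1,0,0,0],[0,0,0,0,0,0],[0,0,0,0,0,0]]]'
```

```text
time: 9.0
tool_pos: [0.621, -0.088, 0.0605]
tcp_rot: [-2.392, -2.037, 0.0]
wrist_force: [-0.6, 0.0, -0.1]
width: 0.575
grip_force: 31.8
time: 9.33
tool_pos: [0.6214, -0.088, 0.0592]
tcp_rot: [2.392, 2.037, 0.001]
wrist_force: [-1.9, 0.2, 1.9]
width: 0.579
grip_force: 31.8
```

```bash
python3 -m crank '[[[0,0,0,0,0,0],[0,0,0,0,0,0],[0,0,0,0,0,0],[0,0,0,0,0,0],[0,0,0,0,0,0],[0,0,0,0,0,0]]]' 5.9
python3 -m crank '[[[0,0,-0.3,0,0,0],[0,0,-0.7,0,0,0],[0,0,-1.5,0,0,0],[0,0,-2.5,0,0,0],[0,0,-3,0,0,0],[0,0,-3,0,0,0],[0,0,-3,0,0,0],[0,0,-3,0,0,0]]]'
python3 -c "from h import *;to(.508,.164,.17,45.6)"
```

```text
time: 9.83
tool_pos: [0.6212, -0.088, 0.0588]
tcp_rot: [2.392, 2.037, 0.0]
wrist_force: [-0.7, 0.7, -0.7]
width: 0.689
grip_force: 0.0
time: 10.5
tool_pos: [0.621, -0.088, 0.2311]
tcp_rot: [2.391, 2.036, 0.001]
wrist_force: [-0.0, -0.2, -0.1]
width: 0.692
grip_force: 0.0
t 10.5 pos [ 0.621  -0.088   0.2311] phi -9.17 tilt 0.04 dtool cm [ 23.08 -15.18   6.1 ] az -0.9559 F [-0.  -0.2 -0.1] w 5.91 gf 0.0 q [-0.18  0.17  1.71  0.    1.25 -0.02]
```

```bash
python3 -m crank '[[[2,-1.9,0,0,0,0],[2.9,-1.9,0,0,0,0],[3,-1.9,0,0,0,0],[3,-1.9,0,0,0,0],[3,-1.9,0,0,0,0],[3,-1.9,0,0,0,0],[3,-1.9,0,0,0,0],[2.5,-1.5,0,0,0,0]]]' 5 >/dev/null
python3 -m crank '[[[0,0,0,0,0,-0.12],[0,0,0,0,0,-0.12],[0,0,0,0,0,-0.12],[0,0,0,0,0,-0.12],[0,0,0,0,0,-0.12],[0,0,0,0,0,-0.12],[0,0,0,0,0,-0.12],[0,0,0,0,0,-0.116]]]' >/dev/null
python3 - <<'E'
from h import *
to(.508,.164,.12,45.6)
im=snap('top','top3.png'); h=snap('side','side3.png')
print('gap px',px('top',[[.621,-.084,.096],[.610,-.153,.096]]),'bar side',px('side',[[.508,.164,.066]]))
A=cv2.resize(im[110:230,255:395],None,fx=3,fy=3); B=cv2.resize(h[110:230,120:260],None,fx=3,fy=3)
cv2.imwrite('pics/f.png',cv2.resize(np.hstack([A,B]),None,fx=.9,fy=.9))
E
```

```text
t 11.83 pos [0.5108 0.1568 0.2297] phi 45.95 tilt 0.06 dtool cm [ 0.71  0.32 10.97] az 0.0061 F [-0.2  0.6  0. ] w 5.04 gf 0.0 q [ 0.25 -0.    1.91  0.    1.24 -0.55]
gap px [[300.06547185 162.91729089]
 [326.93879915 166.91221334]] bar side [[211.44911398 182.7394679 ]]
```

View pics/f.png

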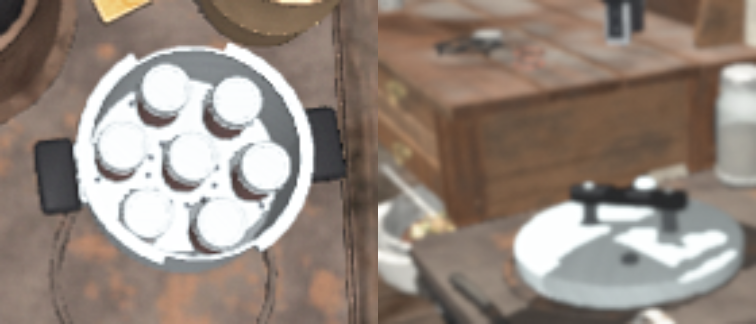

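Seven jars now stand evenly in the ring, the new one at crop (121,148) with the gap filled. The lid bar is at (629,193), as expected. Next I'll refine the canner rim and lid centre with radial edges.

```bash
cat > rim.py <<'E'
from h import *
from scipy.optimize import least_squares
from scipy.ndimage import map_coordinates
def radial(im,c,z,r0,r1,th):
    g=cv2.cvtColor(im,cv2.COLOR_BGR2GRAY).astype(float); A=np.radians(np.arange(0,360,2)); rs=np.arange(r0,r1,.0005); out=[]
    for a in A:
        q=px('top',np.c_[c[0]+rs*np.cos(a),c[1]+rs*np.sin(a),rs*0+z]); v=map_coordinates(g,[q[:,1],q[:,0]],order=1)
        i=np.where((v[:-1]>=th)&(v[1:]<th))[0]; out.append(rs[i[-1]] if len(i) else np.nan)
    return A,np.array(out)
def fit(c,A,r,k,rad=None):
    P=np.c_[c[0]+r*np.cos(A),c[1]+r*np.sin(A)][k]
    f=lambda p:np.hypot(P[:,0]-p[0],P[:,1]-p[1])-(p[2] if rad is None else rad)
    s=least_squares(f,[c[0],c[1],.11],loss='soft_l1',f_scale=.001); return s.x.round(4),np.abs(s.fun).mean().round(4),k.sum()
E
python3 - <<'E'
from rim import *
im=cv2.imread('pics/top3.png'); c=(.610,-.153)
A,r=radial(im,c,.112,.09,.125,165)
print((r*1000).round(0).tolist())
d=np.degrees(A)
k=~np.isnan(r)&(np.abs((d-5.5+90)%180-90)>32)&(r>.104); print('rim',fit(c,A,r,k),fit(c,A,r,k,.111))
im=cv2.imread('pics/top0.png'); c=(.508,.164)
for z in(.02,.025,.03):
    A,r=radial(im,c,z,.09,.13,150); 
    k=~np.isnan(r)&(np.cos(A)>-.2); print('lid',z,fit(c,A,r,k),fit(c,A,r,k,.118))
E
```

```text
[103.0, 103.0, 104.0, 104.0, 105.0, 104.0, 104.0, 104.0, 104.0, 104.0, 105.0, 104.0, 104.0, 104.0, 104.0, 104.0, 113.0, 114.0, 114.0, 114.0, 114.0, 114.0, 114.0, 114.0, 114.0, 114.0, 115.0, 114.0, 114.0, 114.0, 114.0, 115.0, 115.0, 114.0, 114.0, 114.0, 115.0, 114.0, 114.0, 115.0, 114.0, 115.0, 115.0, 116.0, 117.0, 117.0, 116.0, 114.0, 115.0, 114.0, 115.0, 116.0, 116.0, 117.0, 118.0, 119.0, 120.0, 118.0, 115.0, 114.0, 115.0, 114.0, 115.0, 114.0, 114.0, 115.0, 114.0, 114.0, 114.0, 114.0, 114.0, 114.0, 114.0, 114.0, 114.0, 114.0, 113.0, 114.0, 114.0, 113.0, 114.0, 105.0, 104.0, 105.0, 105.0, 104.0, 104.0, 105.0, 104.0, 104.0, 103.0, 103.0, 104.0, 104.0, 104.0, 104.0, 103.0, 103.0, 104.0, 103.0, 104.0, 103.0, 103.0, 103.0, 103.0, 110.0, 111.0, 111.0, 112.0, 112.0, 112.0, 111.0, 111.0, 111.0, 111.0, 111.0, 111.0, 111.0, 110.0, 111.0, 111.0, 111.0, 111.0, 110.0, 110.0, 110.0, 110.0, 110.0, 109.0, 109.0, 110.0, 110.0, 109.0, 109.0, 109.0, 110.0, 110.0, 110.0, 110.0, 109.0, 110.0, 110.0, 109.0, 110.0, 110.0, 110.0, 110.0, 111.0, 110.0, 110.0, 111.0, 111.0, 111.0, 110.0, 110.0, 111.0, 111.0, 111.0, 111.0, 111.0, 111.0, 111.0, 111.0, 111.0, 111.0, 111.0, 112.0, 112.0, 111.0, 112.0, 112.0, 112.0, 106.0, 103.0, 103.0, 103.0, 104.0, 104.0, 104.0, 103.0]
rim (array([ 0.6099, -0.1505,  0.1123]), np.float64(0.0006), np.int64(116)) (array([ 0.61  , -0.1505,  0.11  ]), np.float64(0.0014), np.int64(116))
lid 0.02 (array([0.5095, 0.1662, 0.1174]), np.float64(0.0003), np.int64(101)) (array([0.5088, 0.1662, 0.11  ]), np.float64(0.0004), np.int64(101))
lid 0.025 (array([0.5089, 0.1655, 0.1169]), np.float64(0.0003), np.int64(101)) (array([0.5075, 0.1656, 0.11  ]), np.float64(0.0006), np.int64(101))
lid 0.03 (array([0.5082, 0.165 , 0.1164]), np.float64(0.0003), np.int64(101)) (array([0.5063, 0.165 , 0.11  ]), np.float64(0.0007), np.int64(101))
```

```bash
python3 -c "from h import *;to(.5087,.165,.047,45.6)"
python3 -m crank '[[[0.7,0.3,1,0,0,0.006],[0,0,2,0,0,0],[0,0,2.4,0,0,0],[0,0,2.4,0,0,0],[0,0,2.4,0,0,0],[0,0,2,0,0,0],[0,0,0,0,0,0],[0,0,0,0,0,0]]]' 5 >/dev/null
python3 -c "from h import *;to(.5087,.165,.047,45.6)"
```

```text
t 11.93 pos [0.5108 0.1567 0.2295] phi 45.63 tilt 0.05 dtool cm [ 0.74  0.43 18.25] az 0.0005 F [-0.  0. -0.] w 5.0 gf 0.0 q [ 0.25 -0.    1.91 -0.    1.24 -0.55]
t 12.6 pos [0.5062 0.1637 0.1053] phi 45.16 tilt 0.22 dtool cm [-0.1   0.29  5.83] az -0.0076 F [-0.1 -0.   1. ] w 5.0 gf 0.0 q [ 0.27  0.11  2.03  0.    1.   -0.52]
```

```bash
python3 -m crank '[[[-0.1,0.25,1,0,0,-0.006],[0,0,1.5,0,0,0],[0,0,1.5,0,0,0],[0,0,1.3,0,0,0],[0,0,0.5,0,0,0],[0,0,0,0,0,0],[0,0,0,0,0,0]]]'
python3 -c "from h import *;to(.5087,.165,.047,45.6)"
```

```text
time: 13.18
tool_pos: [0.5112, 0.1651, 0.0496]
tcp_rot: [1.187, 2.908, 0.001]
wrist_force: [-0.7, -0.3, -0.1]
width: 0.581
grip_force: 0.0
t 13.18 pos [0.5112 0.1651 0.0496] phi 45.59 tilt 0.08 dtool cm [ 0.17 -0.18  0.26] az -0.0001 F [-0.7 -0.3 -0.1] w 4.96 gf 0.0 q [ 0.27  0.19  2.06 -0.    0.89 -0.53]
```

```bash
python3 -m crank '[[[0.15,-0.15,0.2,0,0,0],[0,0,0,0,0,0]]]' >/dev/null
python3 -m crank '[[[0,0,0,0,0,0],[0,0,0,0,0,0],[0,0,0,0,0,0],[0,0,0,0,0,0],[0,0,0,0,0,0],[0,0,0,0,0,0],[0,0,0,0,0,0],[0,0,0,0,0,0]]]' 1 90
python3 -c "from h import *;to(.5087,.165,.047,45.6)"
```

```text
time: 14.02
tool_pos: [0.5093, 0.1653, 0.0479]
tcp_rot: [1.186, 2.907, 0.003]
wrist_force: [0.5, 1.3, 5.8]
width: 0.241
grip_force: 88.5
t 14.02 pos [0.5093 0.1653 0.0479] phi 45.61 tilt 0.14 dtool cm [ 0.03 -0.07  0.09] az 0.0001 F [0.5 1.3 5.8] w 2.06 gf 88.5 q [ 0.27  0.19  2.07  0.    0.88 -0.53]
```

```bash
python3 -m crank '[[[0,0,-0.5,0,0,0],[0,0,-1.5,0,0,0],[0,0,-2.5,0,0,0],[0,0,-2.5,0,0,0],[0,0,-3,0,0,0],[0,0,-3,0,0,0],[0,0,-2.5,0,0,0],[0,0,-1,0,0,0]]]' >/dev/null
python3 -m crank '[[[0,0,0,0,0,-0.1],[0,0,0,0,0,-0.1],[0,0,0,0,0,-0.1],[0,0,0,0,0,-0.1],[0,0,0,0,0,-0.1],[0,0,0,0,0,-0.1],[0,0,0,0,0,-0.1],[0,0,0,0,0,-0.1]]]' 
python3 -c "from h import *;to(.495,-.15,.21,96)"
```

```text
time: 15.35
tool_pos: [0.5063, 0.1641, 0.2091]
tcp_rot: [0.047, -3.136, 0.002]
wrist_force: [-0.9, -0.3, -4.3]
width: 0.244
grip_force: 88.7
t 15.35 pos [0.5063 0.1641 0.2091] phi 91.72 tilt 0.29 dtool cm [  2.08 -31.37  -0.04] az -0.0747 F [-0.9 -0.3 -4.3] w 2.08 gf 88.7 q [ 0.27  0.01  1.93 -0.    1.2  -1.33]
```

```bash
python3 -m crank '[[[0.2,-1,0,0,0,-0.04],[0.3,-2,0,0,0,-0.034],[0.3,-3,0,0,0,0],[0.3,-3,0,0,0,0],[0.3,-3,0,0,0,0],[0.3,-3,0,0,0,0],[0.3,-3,0,0,0,0],[0,-3,0,0,0,0]]]' >/dev/null
python3 -m crank '[[[0,-3,0,0,0,0],[0,-3,0,0,0,0],[0,-2.5,0,0,0,0],[0,-1.5,0,0,0,0],[0,0,0,0,0,0],[0,0,0,0,0,0]]]' >/dev/null
python3 -c "from h import *;to(.610,-.1505,.19,96)"
```

```text
t 16.52 pos [ 0.5159 -0.1458  0.2095] phi 95.56 tilt 0.26 dtool cm [-9.32 -1.38  1.9 ] az -0.0077 F [-0.4  0.1 -4.9] w 2.06 gf 89.0 q [-0.32  0.02  1.92  0.    1.2  -1.99]
```

```bash
python3 -m crank '[[[-1.3,-0.2,0.2,0,0,-0.006],[-2,-0.3,0.4,0,0,0],[-2,-0.3,0.4,0,0,0],[-2,-0.3,0.4,0,0,0],[-1.4,-0.2,0.2,0,0,0],[-0.5,0,0,0,0,0],[0,0,0,0,0,0],[0,0,0,0,0,0]]]' >/dev/null
python3 -m crank '[[[0,0,0,0,0,0],[0,0,0,0,0,0],[0,0,0,0,0,0]]]' >/dev/null
python3 - <<'E'
from h import *
to(.610,-.1505,.19,96)
a=snap('side','side4.png'); b=snap('top','top4.png')
print(px('side',[[.61,-.1505,.112],[.61,-.1505,.142]]))
cv2.imwrite('pics/g.png',np.hstack([cv2.resize(b[90:250,230:410],None,fx=2.2,fy=2.2),cv2.resize(a[90:250,220:400],None,fx=2.2,fy=2.2)]))
E
```

```text
t 17.43 pos [ 0.6098 -0.1488  0.1961] phi 96.02 tilt 0.01 dtool cm [-0.01 -0.17  0.61] az 0.0003 F [-0.3 -0.8 -4.1] w 2.08 gf 89.0 q [-0.28  0.2   1.75 -0.    1.19 -1.95]
[[320.5608297  198.22355432]
 [321.6198958  185.56423557]]
```

View pics/g.png

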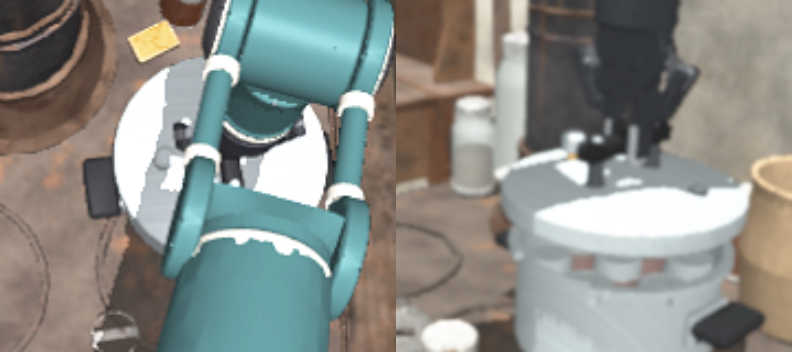

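The lid hangs level above the canner (side crop centre about (625,200)) and is roughly concentric with it. Lowering now.

```bash
python3 -m crank '[[[0,-0.15,0.6,0,0,0],[0,0,0.8,0,0,0],[0,0,0.8,0,0,0],[0,0,0.8,0,0,0],[0,0,0.4,0,0,0],[0,0,0,0,0,0],[0,0,0,0,0,0]]]' 
python3 -c "from h import *;to(.610,-.1505,.14,96)"
```

```text
time: 18.12
tool_pos: [0.6101, -0.1502, 0.1609]
tcp_rot: [0.165, -3.136, -0.001]
wrist_force: [0.1, 0.8, -4.5]
width: 0.244
grip_force: 89.0
t 18.12 pos [ 0.6101 -0.1502  0.1609] phi 96.03 tilt 0.09 dtool cm [ 0.01 -0.03  2.09] az 0.0005 F [ 0.1  0.8 -4.5] w 2.08 gf 89.0 q [-0.28  0.23  1.78  0.    1.13 -1.96]
```

```bash
python3 -m crank '[[[0,0,0.4,0,0,0],[0,0,0.3,0,0,0],[0,0,0.2,0,0,0],[0,0,0,0,0,0],[0,0,0,0,0,0]]]' 
python3 -c "from h import *;to(.610,-.1505,.14,96)"
python3 -m crank '[[[0,0,0.3,0,0,0],[0,0,0.2,0,0,0],[0,0,0,0,0,0]]]' 
python3 -c "from h import *;to(.610,-.1505,.14,96)"
```

```text
time: 18.53
tool_pos: [0.6105, -0.1503, 0.1527]
tcp_rot: [0.165, -3.137, -0.0]
wrist_force: [-0.2, 0.4, -5.1]
width: 0.241
grip_force: 89.0
t 18.53 pos [ 0.6105 -0.1503  0.1527] phi 96.03 tilt 0.01 dtool cm [ 0.05 -0.01  1.27] az 0.0006 F [-0.2  0.4 -5.1] w 2.06 gf 89.0 q [-0.28  0.24  1.79 -0.    1.12 -1.96]
time: 18.78
tool_pos: [0.6103, -0.1503, 0.1472]
tcp_rot: [0.165, -3.137, -0.0]
wrist_force: [0.0, 0.3, -5.0]
width: 0.237
grip_force: 89.0
t 18.78 pos [ 0.6103 -0.1503  0.1472] phi 96.02 tilt 0.04 dtool cm [ 0.03 -0.02  0.72] az 0.0004 F [ 0.   0.3 -5. ] w 2.02 gf 89.0 q [-0.28  0.24  1.79  0.    1.11 -1.96]
```

Below .155 with no contact, so the tabs are going through the notches.

```bash
python3 -m crank '[[[0,0,0.25,0,0,0],[0,0,0.2,0,0,0],[0,0,0.1,0,0,0],[0,0,0,0,0,0],[0,0,0,0,0,0]]]' 
python3 -m crank '[[[0,0,0.1,0,0,0],[0,0,0.05,0,0,0],[0,0,0,0,0,0],[0,0,0,0,0,0]]]' 
python3 -c "from h import *;to(.610,-.1505,.14,96)"
```

```text
time: 19.2
tool_pos: [0.6105, -0.1504, 0.1422]
tcp_rot: [0.165, -3.137, -0.0]
wrist_force: [-0.9, 1.1, -6.1]
width: 0.241
grip_force: 89.0
time: 19.53
tool_pos: [0.6105, -0.1504, 0.1408]
tcp_rot: [0.165, -3.137, 0.0]
wrist_force: [0.0, 0.3, -5.2]
width: 0.24
grip_force: 89.0
t 19.53 pos [ 0.6105 -0.1504  0.1408] phi 96.03 tilt 0.0 dtool cm [ 0.05 -0.01  0.08] az 0.0005 F [ 0.   0.3 -5.2] w 2.05 gf 89.0 q [-0.28  0.25  1.8  -0.    1.1  -1.96]
```

```bash
python3 -m crank '[[[0,0,0.1,0,0,0],[0,0,0.1,0,0,0],[0,0,0,0,0,0],[0,0,0,0,0,0]]]' 
python3 -c "from h import *;to(.610,-.1505,.14,96)"
```

```text
time: 19.87
tool_pos: [0.6108, -0.1505, 0.1401]
tcp_rot: [-0.165, 3.137, -0.0]
wrist_force: [-4.4, 0.1, 4.8]
width: 0.239
grip_force: 90.3
t 19.87 pos [ 0.6108 -0.1505  0.1401] phi 96.03 tilt 0.04 dtool cm [0.08 0.01 0.01] az 0.0004 F [-4.4  0.1  4.8] w 2.04 gf 90.3 q [-0.28  0.25  1.8  -0.    1.09 -1.96]
```

Seated at z = .140 with contact. Twisting clockwise.

```bash
python3 -m crank '[[[0,0,0,0,0,0.05],[0,0,0,0,0,0.1],[0,0,0,0,0,0.1],[0,0,0,0,0,0.1],[0,0,0,0,0,0.1],[0,0,0,0,0,0.1],[0,0,0,0,0,0.1],[0,0,0,0,0,0.1]]]' 
python3 -c "from h import *;to(.610,-.1505,.14,6);print(read_state()['torque'])"
```

```text
time: 20.53
tool_pos: [0.6121, -0.1508, 0.1401]
tcp_rot: [1.0, 2.974, -0.0]
wrist_force: [-0.1, -0.5, 1.6]
width: 0.244
grip_force: 90.1
t 20.53 pos [ 0.6121 -0.1508  0.1401] phi 52.84 tilt 0.21 dtool cm [ 0.18 -0.11  0.01] az 0.8175 F [-0.1 -0.5  1.6] w 2.08 gf 90.1 q [-0.28  0.25  1.8  -0.    1.09 -1.2 ]
[0.08947983 0.05804717 0.41989783]
```

```bash
python3 -m crank '[[[0,0,0,0,0,0.1],[0,0,0,0,0,0.1],[0,0,0,0,0,0.1],[0,0,0,0,0,0.1],[0,0,0,0,0,0.1],[0,0,0,0,0,0.1],[0,0,0,0,0,0.1],[0,0,0,0,0,0]]]' 
python3 -c "from h import *;to(.610,-.1505,.14,6);print(read_state()['torque'])"
```

```text
time: 21.2
tool_pos: [0.612, -0.1507, 0.1401]
tcp_rot: [1.958, 2.452, 0.002]
wrist_force: [0.0, -0.7, 3.3]
width: 0.243
grip_force: 90.1
t 21.2 pos [ 0.612  -0.1507  0.1401] phi 12.79 tilt 0.21 dtool cm [ 0.07 -0.19  0.01] az 0.1186 F [ 0.  -0.7  3.3] w 2.07 gf 90.1 q [-0.28  0.25  1.8  -0.    1.09 -0.5 ]
[-0.06728005  0.13484165 -0.42755549]
```

```bash
python3 -m crank '[[[0,0,0,0,0,0.04],[0,0,0,0,0,0.04],[0,0,0,0,0,0.03],[0,0,0,0,0,0],[0,0,0,0,0,0]]]' >/dev/null
python3 -c "from h import *;to(.610,-.1505,.14,6);print(read_state()['torque'])"
python3 -m crank '[[[0,0,0,0,0,0.02],[0,0,0,0,0,0.02],[0,0,0,0,0,0],[0,0,0,0,0,0]]]' >/dev/null
python3 -c "from h import *;to(.610,-.1505,.14,6);print(read_state()['torque'])"
```

```text
t 21.62 pos [ 0.6119 -0.1507  0.1401] phi 6.8 tilt 0.19 dtool cm [ 0.05 -0.19  0.01] az 0.014 F [ 0.9 -0.3  5.9] w 2.06 gf 90.4 q [-0.28  0.25  1.8  -0.    1.09 -0.4 ]
[ 0.00718635 -0.00254618  0.16657972]
t 21.95 pos [ 0.6117 -0.1507  0.1401] phi 4.5 tilt 0.17 dtool cm [ 0.03 -0.17  0.01] az -0.0263 F [0.6 0.1 6.1] w 2.06 gf 90.6 q [-0.28  0.25  1.8  -0.    1.09 -0.36]
[-0.0161847  -0.03445666  0.35085778]
```

```bash
python3 -m crank '[[[0,0,0,0,0,0],[0,0,0,0,0,0],[0,0,0,0,0,0],[0,0,0,0,0,0],[0,0,0,0,0,0],[0,0,0,0,0,0],[0,0,0,0,0,0]]]' 5
python3 -m crank '[[[0,0,-0.5,0,0,0],[0,0,-1,0,0,0],[0,0,-2,0,0,0],[0,0,-2.5,0,0,0],[0,0,-2.5,0,0,0],[0,0,-2.5,0,0,0],[0,0,-1,0,0,0],[0,0,0,0,0,0]]]' >/dev/null
python3 -m crank '[[[3,-1,0,0,0,0],[3,-1,0,0,0,0],[3,-1,0,0,0,0],[3,-1,0,0,0,0],[3,-1,0,0,0,0],[3,-1,0,0,0,0],[3,-1,0,0,0,0],[3,-1,0,0,0,0]]]' >/dev/null
python3 -m crank '[[[3,0,0,0,0,0],[0,0,0,0,0,0],[0,0,0,0,0,0],[0,0,0,0,0,0]]]' >/dev/null
python3 - <<'E'
from rim import *
to(.5,.1,.2,6)
b=snap('top','top5.png'); a=snap('side','side5.png')
g=cv2.cvtColor(b,cv2.COLOR_BGR2GRAY)
cv2.imwrite('pics/i.png',np.hstack([cv2.resize(b[90:270,230:410],None,fx=2.2,fy=2.2),cv2.resize(a[110:290,220:400],None,fx=2.2,fy=2.2)]))
c=(.610,-.1505)
u,v=px('top',[[*c,.168]])[0]; r=np.zeros_like(g); cv2.circle(r,(int(u),int(v)),34,255,-1)
n,l,st,_=cv2.connectedComponentsWithStats(((g<75)&(r>0)).astype(np.uint8)); i=1+np.argmax(st[1:,4]); P=np.array([onz('top',x,y,.168) for y,x in np.argwhere(l==i)]); ce=P.mean(0)
w,V=np.linalg.eigh(np.cov((P-ce)[:,:2].T)); print('bar',ce.round(4),np.degrees(np.arctan2(V[1,1],V[0,1])),np.ptp((P-ce)[:,:2]@V,axis=0))
A,r=radial(b,c,.112,.1,.13,150); k=~np.isnan(r)&(np.cos(A)>-.2); print('lid',fit(c,A,r,k))
E
```

```text
time: 22.53
tool_pos: [0.6104, -0.1503, 0.1386]
tcp_rot: [-2.135, -2.304, 0.0]
wrist_force: [0.1, 1.1, -0.2]
width: 0.588
grip_force: 0.0
t 24.2 pos [0.5097 0.1125 0.2575] phi 4.41 tilt 0.12 dtool cm [-1.17 -1.05  5.76] az -0.0278 F [-0.3  0.  -0. ] w 4.99 gf 0.0 q [ 0.17 -0.04  1.89 -0.    1.29  0.09]
bar [ 0.6075 -0.1489  0.168 ] 94.8491835763906 [0.02335952 0.12233381]
lid (array([ 0.6103, -0.1519,  0.1178]), np.float64(0.0003), np.int64(101))
```

View pics/i.png

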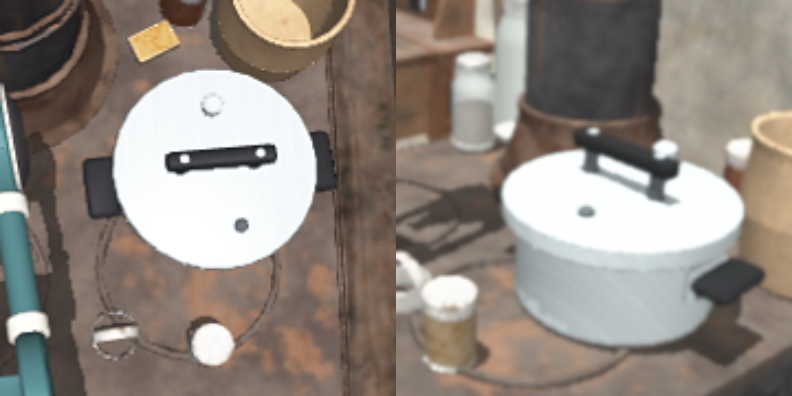

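The lid is seated level and centred (r 117.8 mm at the expected height), its bar about 1° off the side handles. The tin and cutter stand where they were, at (212,344) and (115,334), and the arm is clear.

```bash
python3 -c "from workcell import *;print(finish_job())"
```

```text
the job is handed in; nothing more can be done
None
```

I've handed the job in: the last jar stands in the empty place in the ring, and the lid is fully down, centred and twisted a quarter turn until its bar lies within about 1° of the side handles; the arm has let go and is clear, and the spice tin and cutter stand where they were (no verdict came back).

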